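# Find the high spot of a bent feed roller

## Robot

A 7-joint arm with a two-finger parallel gripper is mounted at the origin on the work surface. World frame = base frame: x ahead of the robot, y to its left, z up, the work surface at z = 0. Lengths are in mm, angles in rad, forces in N, time in s.
With the tool pointing down it reaches from about 375 to 925 mm from the base axis. Payload 3.1 kg.
Tool frame: the origin (TCP) lies between the finger pads; the fingertips stand 25 mm ahead of it and the grasp point (between the pads) lies 6 mm ahead of it; z points along the fingers, y is the line along which they close (so a half turn about z gives the same grasp; the last joint's range is limited). The gripper opens to 85 mm and grips with 20 to 120 N. Pads are 22 mm wide; open, the fingers measure 114 mm over their backs; the gripper's body (76 mm by 85 mm) begins 54 mm behind the grasp point. The pads swing forward as they close: fully open they stand 13 mm farther back than shut.
Start: joints at [-1.221, 0.383, 0.044, 1.598, -0.018, 1.161, -0.05], TCP at [281.419, 585.924, 256.269] pointing down, gripper open.
Joint ranges: [-2.61, 2.61], [-0.41, 2.15], [-1.48, 1.57], [0, 2.5], [-1.57, 4.71], [0.05, 1.97], [-2.85, 2.85]. Speed limits (rad/s): [2.79, 2.79, 3.14, 3.14, 3.14, 3.14, 3.14].

## Interface

Orientations are given as a unit quaternion [w, x, y, z].
In Python, from plant import arm, optics, finish_job gives the robot as it stands.
- The arm moves only by the shell command python3 -m creep 'ROWS' [OPENING]. ROWS is JSON, a list of rows, each a list of 2 entries, a list of its own where there are three numbers: the shift along the tool's x, y, z in units of 30 mm (1.0 is 30 mm), then the turn, a rotation vector about the tool's x, y, z in units of 5 degrees (1.0 is 5 degrees). A call has exactly 8 rows; each row shifts and turns the commanded pose from where the row before left it, along the tool's axes as they then stand; what a row does not reach is not made up. A row lasts 1/10 s, in which the tool goes at most 50 mm and 8.59 degrees, less where a joint would pass 70% of its speed; a pose out of reach is approached as far as the arm can. A call is refused whole if a number of a shift passes 1 or a number of a turn 1, either way. A call with a gripper value outside its range is refused whole. OPENING is the gripper's target within -1 to 1 (shut at 1, half-way at 0, fully open at -1), set as the call begins (- or left out, the last holds). The fingers move at their own pace and stop on an object; the grip force is fixed at half the most. Time passes only in rows, so rows that do not move let the fingers close, or fill a call up. It gives the time, the measured TCP pose, the force, the opening and the grip force at its end, in the units of the state.
- arm.read_state(): the state, without advancing time (a new reading comes with each control period).
- optics.snapshot(name): name is "side" or "top" or "wrist"; returns the picture (480x640x3 uint8, red, green, blue); there is no depth.
- optics.camera_params(name): a dict with "intrinsics" (3x3 intrinsics, pixels), "distortion" ([k1, k2, p1, p2, k3] as OpenCV has them; the pictures are not rectified), "rvec" (rotation vector, rad) and "tvec" (3), from world to camera coordinates, as OpenCV has them. Camera axes: x right, y down, z forward; pixel columns grow to the right and rows downward; lengths in mm; the calibration is good to about 2 mm. A picture is of the moment at which its call begins: read the wrist's pose just before it. camera_params takes no time and is no camera call; for the wrist camera it gives the pose at the moment of the call.
- finish_job(): hands the job in; it is judged then, once.
The state is a dict: "clock": time; "joints": joint angles; "qvel": joint speeds; "effort": joint torques, N m; "eef_pos": TCP position; "tcp_rot": TCP orientation; "force": force on the tool from outside, world axes, zero at the start; "ft_torque": the same for the moment, N m; "finger_gap": finger opening in mm; "finger_force": force on a finger pad.
Only numpy, scipy, OpenCV 4.12 (cv2) and the standard library are available. Lean on these libraries where they do the work, as an engineer would, in place of code of your own. Each camera call takes 0.05 s, during which the arm holds its last target. There are 200 camera calls.

## Task

Check the printer feed roller in the V-blocks for runout. Push the dial gauge down by its red grip until its plunger rests on the bare bent end of the shaft and is pressed in about half of its travel, then turn the roller gently in the V-blocks with the plunger riding on it until you have seen the lowest reading as well as the highest, and leave it lying in the V-blocks with the highest spot uppermost under the plunger, ready to be marked. Press on the roller lightly, with a few newtons only, do not run the plunger up to its stop, and leave the other things alone.

Things in the scene. Friction and masses are not known exactly. Their poses are not given: they have to be found in the camera images.
- plate: fixed dark steel inspection plate 200 (x) x 330 (y) x 25 mm on the bench. Origin on its underside, right under the middle of the roller; z up, y along the roller's shaft towards the gauge; the plate spans y from -110 to +220 mm. It carries two V-blocks with oiled, slippery faces and the gauge stand; shaft, column, plunger and grip all lie over its line x = 0
- vblock (a point): middle of the top of the V-block next to the gauge. Both V-blocks are steel, 60 (x) x 24 (y), 50 mm high, at y = +50 and -50 mm from the plate's origin, tops 75 mm above it; axes as the plate's
- column (a point): top of the gauge stand's steel column, 18 mm thick, at y = 165 mm and 172 mm above the plate's origin; it stands on a blue foot 75 x 62 mm whose top is 47 mm above the plate's origin
- roller: loose printer feed roller, about 0.4 kg, in the V-blocks. Origin on the shaft axis at the middle of its black rubber tyre (diameter 28, length 40 mm), 71.5 mm above the plate's origin; y along the shaft to the gauge; x and z turn with it and show how far it is turned. Turns when a fingertip pressed on top of the tyre with 3 to 6 N is drawn across it; stays where left
- bare_end (a point): point on the shaft axis 66 mm from the roller's origin towards the gauge, where the bare end (10 mm thick, 62 mm long) begins. It is bent: under the plunger its centre lies 2 mm off the axis, in a direction only gauge or eye can tell. Rest of the shaft 12 mm; collars 20 mm at +-32.5 stop it wandering; white gear 35 mm wide at -75 mm
- gauge (a joint): height of the gauge head on its column, m: 0 at the top of the slide, grows as the head is pushed down, up to 0.045. Friction holds it where it is left; pushing it down takes about 5 N, plus the plunger's spring, pulling up 11 N. The unpressed plunger tip is 104 mm above the plate's origin at 0
- grip (a point): middle of the red grip of the gauge head, a bar 18 mm (x) x 48 mm (y) x 20 mm high along the plate's y, 57 mm from the column's axis on the side away from the dial; axes as the plate's
- tip (a point): end of the gauge's plunger (ball 6 mm in diameter), 105 mm from the middle of the roller along the shaft, right above the shaft. The stem's clamp is 22 mm and the black case (56 mm in diameter, dial facing up, top 59 mm) 38 mm above the unpressed tip
- plunger (a joint): how far the plunger is pressed in, m: 0 hanging free, 0.012 at its stop; spring 0.6 N at 0, 1.2 N at the stop
- needle (a joint): angle of the red needle of the dial, rad: 500 times the plunger's travel (0.5 rad for every mm, marks at each mm), 0 pointing along the plate's x, clockwise from above as the plunger is pressed in, 6.0 at the stop
- marker: blue felt marker with a black cap, 125 mm long, 13 mm thick, lying on the plate near its edge on the robot's side; bystander
- bearing: small steel ball bearing 26 mm in diameter, 8 mm high, lying on the plate on the far side; bystander
- spool: blue spool 48 mm in diameter, 28 mm high; bystander
- multimeter: yellow multimeter 150 x 78 x 44 mm; bystander
- screwdriver: red-handled screwdriver about 200 mm long, lying on the bench; bystander
- caliper: digital caliper 230 mm long, flat on the bench; bystander
- tin: amber glass jar with a metal cap, 60 mm in diameter and high; bystander
Things that resemble listed ones, but are neither listed nor needed, are in the scene too. Of the things like the roller, leave any that is green; of the rest the larger one is meant.

How it is judged (in metres and radians):
On the way, in this order (a step that is already met when the one before it is completed fails the run):
1. the plunger rests on the shaft's bent end and is pressed in half of its travel (6 mm, within 1.5 mm) (value of joint plunger between 0.0045 and 0.0075 m and contact force between plunger and roller above 0.3 N), for 0.3 s.
2. the roller has been turned until the lowest spot is under the plunger (tip within 0.5 mm of its lowest) (height (world z) of tip below 0.0745 m and contact force between plunger and roller above 0.3 N), for 0.1 s.
At the end, for the whole second after the job is handed in: the roller lies still in both V-blocks (axis within 1.5 mm of its height, within 8 mm of its place), the plunger rests on it (over 0.3 N) and stands within 0.3 mm of the highest it can (the high spot up within about 30 degrees) (height (world z) of tip between 0.0777 and 0.0795 m and contact force between plunger and roller above 0.3 N and height (world z) of roller between 0.07 and 0.073 m and angular speed of roller below 0.1 rad/s and horizontal distance between roller and plate below 0.008 m and angle between the y axis of roller and the y axis of plate, either way round below 0.02 rad); the robot touches nothing.
It fails at once if pressing on the roller with more than 13 N (contact force between the fingers and roller above 13 N).
It fails at once if the plunger run up to its stop (value of joint plunger above 0.0117 m).
It fails at once if the roller lifted or levered out of the V-blocks (height (world z) of roller above 0.0765 m or angle between the y axis of roller and the y axis of plate, either way round above 0.08 rad).
It fails at once if a bystander pushed away (distance of any of marker, bearing, spool, multimeter, screwdriver, caliper, tin from where it was at the start of the episode above 0.015 m).
It also fails if it takes over 72 s, if anything falls off the work surface, if the arm or the gripper's body presses on something with over 40 N, if the wrist force passes 120 N, or if a joint passes its speed limit or range.

## Working session

There is one attempt and no reset: what is moved stays moved. The work goes in short steps, Python scripts to look and compute and a shell command to move; the robot and the scene stay as the last step left them, time stands still between calls to the robot, and variables do not carry over. Pictures are saved under pics/ and viewed, at most 10 in all, crops included, and the job is handed in when it is done.

```bash
ls; mkdir -p pics; python3 - <<'E'
from plant import arm, optics
import cv2
s=arm.read_state(); print({k:s[k] for k in('clock','eef_pos','tcp_rot','force','finger_gap')})
for n in("top","side"):
    cv2.imwrite(f"pics/{n}0.png",optics.snapshot(n)[:,:,::-1])
    p=optics.camera_params(n);print(n,{k:[list(map(float,__import__('numpy').ravel(v).round(3)))] for k,v in p.items()})
E
```

```text
pics
{'clock': 0.0, 'eef_pos': array([281.08018791, 585.08995842, 254.83679885]), 'tcp_rot': array([-2.17719965e-04,  2.22017354e-01,  9.75041766e-01, -1.34208846e-03]), 'force': array([0.38429475, 0.21889213, 0.3298078 ]), 'finger_gap': 85.14250253738724}
top {'intrinsics': [[515.601, 0.0, 318.003, 0.0, 515.601, 237.725, 0.0, 0.0, 1.0]], 'distortion': [[0.037, 0.0, 0.0, 0.0, 0.0]], 'rvec': [[2.149, -2.163, 0.074]], 'tvec': [[3.77, 544.713, 1276.182]]}
side {'intrinsics': [[530.099, 0.0, 326.317, 0.0, 530.099, 243.092, 0.0, 0.0, 1.0]], 'distortion': [[-0.145, 0.0, 0.0, 0.0, 0.0]], 'rvec': [[2.427, -0.271, 0.125]], 'tvec': [[-536.173, 149.224, 1356.528]]}
```

View pics/top0.png

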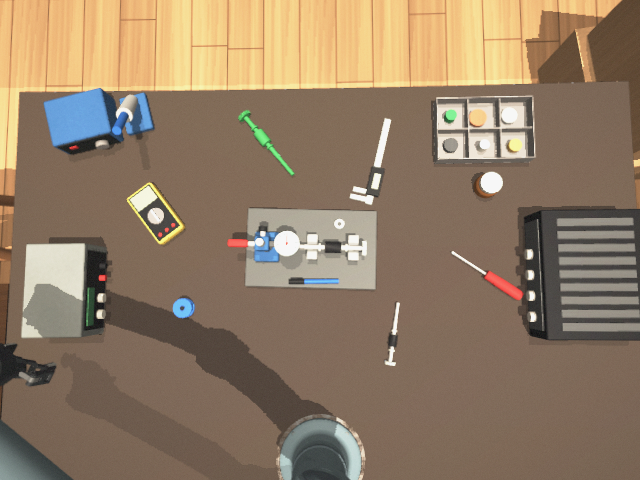

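View pics/side0.png

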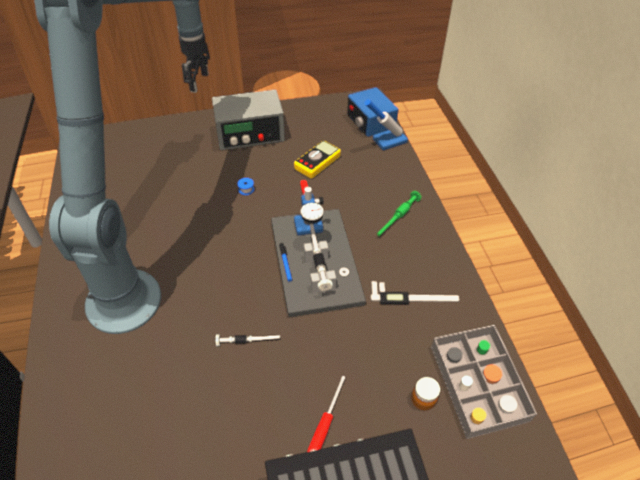

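The top view shows three roller-like things. There is a black-and-white one in the V-blocks at (332,247), a green one at (266,142), and a smaller black-and-white one at (393,335). The one in the V-blocks is meant: it isn't green, it is the larger of the other two, and it sits under the gauge, whose dial is at (287,243) and red grip at (238,243). I'll measure the plate and confirm with a crop.

```bash
cat > h.py <<'E'
import numpy as np, cv2
from plant import arm, optics
def cam(n):
    p=optics.camera_params(n); R=cv2.Rodrigues(np.array(p['rvec'],float))[0]
    return np.array(p['intrinsics'],float),np.array(p['distortion'],float),R,np.array(p['tvec'],float).ravel()
def ray(c,uv):
    K,D,R,t=c
    q=cv2.undistortPoints(np.array(uv,float).reshape(-1,1,2),K,D).reshape(-1,2)
    return -R.T@t, np.c_[q,np.ones(len(q))]@R
def onz(c,uv,z):
    o,d=ray(c,uv); return o+d*((z-o[2])/d[:,2])[:,None]
def proj(c,P):
    K,D,R,t=c; return cv2.projectPoints(np.array(P,float).reshape(-1,1,3),cv2.Rodrigues(R)[0],t,K,D)[0].reshape(-1,2)
E
python3 - <<'E'
from h import *
im=cv2.imread('pics/top0.png');c=cam('top')
hsv=cv2.cvtColor(im,cv2.COLOR_BGR2HSV)
roi=im[195:300,235:390].astype(int)
b=roi.sum(2); print('bench',im[200,240],im[215,255],im[280,370])
sat=hsv[...,1]
m=np.zeros(im.shape[:2],np.uint8)
sub=(im.max(2).astype(int)-im.min(2)<25)&(im.max(2)>75)
m[195:300,240:390]=sub[195:300,240:390]*255
m=cv2.morphologyEx(m,cv2.MORPH_OPEN,np.ones((3,3)))
cn=max(cv2.findContours(m,0,2)[0],key=cv2.contourArea)
r=cv2.minAreaRect(cn);bx=cv2.boxPoints(r);P=onz(c,bx,25);print(bx,P,P.mean(0),[np.linalg.norm(P[i]-P[(i+1)%4]) for i in range(4)])
e=P[np.argsort(P[:,1])];a=e[2:].mean(0)-e[:2].mean(0);a/=np.linalg.norm(a);print('yaw',np.arctan2(-a[0],a[1]),'origin',P.mean(0)-55*a)
red=cv2.inRange(hsv,(0,150,80),(8,255,255))[225:260,215:262]
ys,xs=np.nonzero(red);print('red',xs.min()+215,xs.max()+216,ys.min()+225,ys.max()+226)
cv2.imwrite('pics/crop0.png',cv2.resize(im[195:300,220:390],None,fx=4.7,fy=4.7,interpolation=cv2.INTER_CUBIC))
E
```

```text
bench [ 90 109 134] [154 169 175] [171 186 193]
[[244.69238 286.0751 ]
 [246.55072 207.0953 ]
 [376.67865 210.15714]
 [374.8203  289.13693]] [[ 424.17759415  185.39297741   25.        ]
 [ 625.11555011  182.46426766   25.        ]
 [ 613.93205439 -148.99246031   25.        ]
 [ 414.78396416 -141.06202981   25.        ]] [519.5022907   19.45068874  25.        ] [np.float64(200.9592980829725), np.float64(331.64534233263527), np.float64(199.30592959224572), np.float64(326.5901284898966)]
yaw -0.031266230604207045 origin [517.78292818 -35.52243008  25.        ]
red 227 248 239 247
```

View pics/crop0.png

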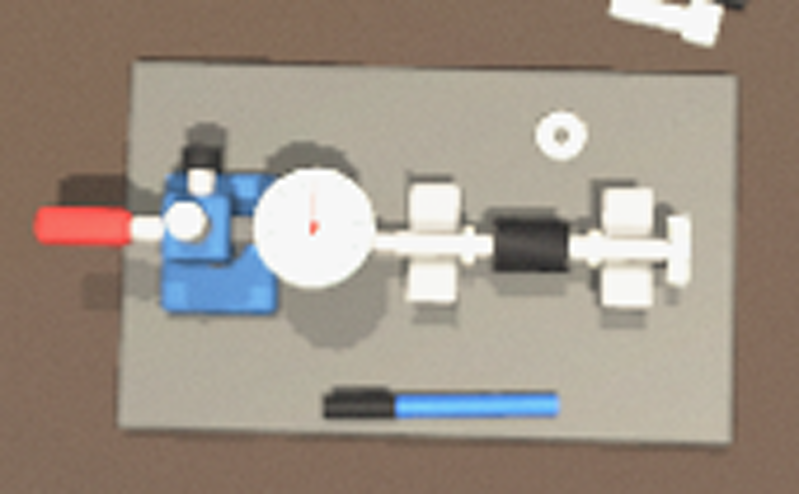

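The crop confirms it. The tyre is at crop (531,245), the V-blocks at (433,243) and (627,247), the dial at (313,228) with its needle pointing up along +x (0), the red grip at (82,225), the marker at (440,403) and the bearing at (560,135). Next I'll triangulate the grip.

```bash
cat >> h.py <<'E'
O=np.array([517.8,-35.5]); A=np.array([.031,1.]);A/=np.linalg.norm(A);X=np.array([A[1],-A[0]])
def plate(p): p=np.asarray(p)[:2]-O; return np.array([p@X,p@A])
E
python3 - <<'E'
from h import *
t,s=cam('top'),cam('side')
a=cv2.imread('pics/side0.png');h=cv2.cvtColor(a,cv2.COLOR_BGR2HSV)
m=cv2.inRange(h,(0,150,80),(8,255,255))[170:205,290:325];ys,xs=np.nonzero(m);print(xs.min()+290,xs.max()+291,ys.min()+170,ys.max()+171)
us=[xs.mean()+290,ys.mean()+170]
o1,d1=ray(t,[237.5,243]);o2,d2=ray(s,us)
M=np.c_[d1[0],-d2[0]];k=np.linalg.lstsq(M,o2-o1,rcond=None)[0]
p1,p2=o1+k[0]*d1[0],o2+k[1]*d2[0];print(p1,p2,plate(p1))
print('dial',plate(onz(t,[286.6,243.5],163)[0]),'tyre',plate(onz(t,[333,247.2],80)[0]),'vb',plate(onz(t,[312.1,246.7],75)[0]),plate(onz(t,[353.4,247.5],75)[0]))
print('camera',o1,o2)
E
python3 -m creep '[[[0,0,0],[0,0,-0.96]],[[0,0,0],[0,0,-0.96]],[[0,0,0],[0,0,-0.96]],[[0,0,0],[0,0,-0.96]],[[0,0,0],[0,0,-0.96]],[[0,0,0],[0,0,0]],[[0,0,0],[0,0,0]],[[0,0,0],[0,0,0]]]' 1
```

```text
300 308 180 193
[523.14598986 183.99239525 135.43559611] [525.67234766 183.67782265 135.60568313] [ -1.4575742  219.55265122]
dial [ -2.36962587 102.65396894] tyre [-1.60688485 -2.20760624] vb [-1.16687734 48.60989595] [ -0.77662738 -51.61753855]
camera [ 415.36383573  -39.31031771 1323.36503772] [ 327.98102831 -860.30877463 1141.14644259]
clock: 0.9
eef_pos: [281.4, 585.8, 256.0]
tcp_rot: [-0.0, 0.015, 1.0, -0.0]
force: [0.0, 0.3, 0.6]
finger_gap: 0.1
finger_force: 0.0
```

```bash
sed -i 's/O=np.array(\[517.8,-35.5\])/O=np.array([516.4,-37.5])/' h.py
python3 -m creep '[[[-0.53,-0.82,0],[0,0,0]],[[-0.53,-0.82,0],[0,0,0]],[[-0.53,-0.82,0],[0,0,0]],[[-0.53,-0.82,0],[0,0,0]],[[-0.53,-0.82,0],[0,0,0]],[[-0.53,-0.82,0],[0,0,0]],[[-0.53,-0.82,0],[0,0,0]],[[-0.53,-0.82,0],[0,0,0]]]' 
python3 -m creep '[[[-0.53,-0.82,0],[0,0,0]],[[-0.53,-0.82,0],[0,0,0]],[[-0.53,-0.82,0],[0,0,0]],[[-0.53,-0.82,0],[0,0,0]],[[-0.53,-0.82,0],[0,0,0]],[[-0.53,-0.82,0],[0,0,0]],[[-0.53,-0.82,0],[0,0,0]],[[-0.53,-0.82,0],[0,0,0]]]'
python3 -m creep '[[[0,0,0.5],[0,0,0]],[[0,0,0.5],[0,0,0]],[[0,0,0.4],[0,0,0]],[[0,0,0.4],[0,0,0]],[[0,0,0],[0,0,0]],[[0,0,0],[0,0,0]],[[0,0,0],[0,0,0]],[[0,0,0],[0,0,0]]]'
python3 - <<'E'
from h import *
s=arm.read_state();print(s['eef_pos'],plate(s['eef_pos']))
cv2.imwrite('pics/w1.png',optics.snapshot('wrist')[:,:,::-1])
c=cam('wrist');o,d=ray(c,[320,240]);print('cam',o,d)
E
```

```text
clock: 1.7
eef_pos: [403.4, 384.5, 256.4]
tcp_rot: [0.0, 0.015, 1.0, 0.0]
force: [-0.5, 1.3, -0.4]
finger_gap: -0.1
finger_force: 0.0
clock: 2.5
eef_pos: [524.9, 184.2, 256.5]
tcp_rot: [0.0, 0.015, 1.0, 0.0]
force: [0.6, -0.5, -0.7]
finger_gap: -0.2
finger_force: 0.0
clock: 3.3
eef_pos: [524.9, 185.5, 203.1]
tcp_rot: [0.001, 0.014, 1.0, 0.0]
force: [-0.1, 0.2, -0.3]
finger_gap: 0.0
finger_force: 0.0
[524.93348531 185.51057314 203.12934895] [  1.61937962 223.16790475]
cam [456.54334456 187.67015568 319.75556058] [[ 2.68726746e-01  7.32494954e-04 -9.63250052e-01]]
```

View pics/w1.png

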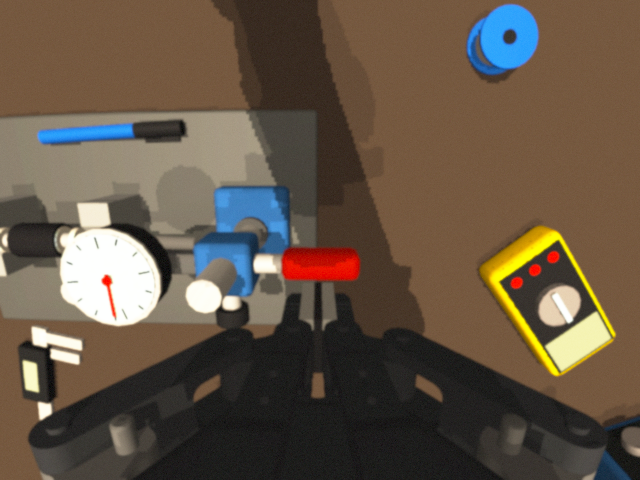

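The wrist view shows the dial at (110,277) with its needle at zero, pointing to (115,319). The red grip at (320,264) is right ahead of the closed fingertips. I'll write a needle reader and push down.

```bash
cat >> h.py <<'E'
def needle(q,save=None):
    "plunger travel in mm from the wrist picture; q = gauge head height in mm"
    c=cam('wrist');im=optics.snapshot('wrist')[:,:,::-1].copy()
    if save: cv2.imwrite(save,im)
    z=163-q; P0=np.r_[O+105*A,z]
    ang=np.linspace(0,6.28,40);ring=proj(c,P0+np.c_[np.outer(np.cos(ang),np.r_[X,0])*26+np.outer(np.sin(ang),np.r_[A,0])*26])
    m=np.zeros(im.shape[:2],np.uint8);cv2.fillPoly(m,[np.int32(ring)],255)
    h=cv2.cvtColor(im,cv2.COLOR_BGR2HSV)
    r=(cv2.inRange(h,(0,110,70),(9,255,255))|cv2.inRange(h,(171,110,70),(180,255,255)))&m
    if cv2.countNonZero(r)<8: print('no needle',ring.min(0),ring.max(0));return None
    d=cv2.distanceTransform(r,cv2.DIST_L2,5);hub=np.argwhere(d>=d.max()-.01).mean(0)[::-1]
    hubP=onz(c,hub,z)[0];pts=np.argwhere(r)[:,::-1];Q=onz(c,pts,z)
    w=(Q-hubP)[:,:2];L=np.hypot(*w.T);v=w[L>.6*L.max()].mean(0)
    a=np.arctan2(-(v@A),v@X)%(2*np.pi)
    print('hub px',hub,'hub plate',plate(hubP),'len',L.max(),'needle',round(a,2),'plunger mm',round(2*a,2))
    return 2*a
E
python3 -c "
from h import *;needle(0)"
python3 -m creep '[[[0,0,0.3],[0,0,0]],[[0,0,0.3],[0,0,0]],[[0,0,0.3],[0,0,0]],[[0,0,0.3],[0,0,0]],[[0,0,0.3],[0,0,0]],[[0,0,0.3],[0,0,0]],[[0,0,0],[0,0,0]],[[0,0,0],[0,0,0]]]'
python3 -c "
from h import *;needle(24,'pics/w2.png')"
```

```text
hub px [107. 281.] hub plate [ -1.08457796 115.67547931] len 20.538736139641795 needle 6.27 plunger mm 12.54
clock: 4.2
eef_pos: [524.3, 185.1, 147.8]
tcp_rot: [-0.0, 0.014, 1.0, -0.0]
force: [0.3, -0.0, -0.8]
finger_gap: -0.0
finger_force: 0.0
hub px [ 49. 321.] hub plate [  4.51925132 106.05138884] len 21.41837940385462 needle 6.24 plunger mm 12.48
```

View pics/w2.png

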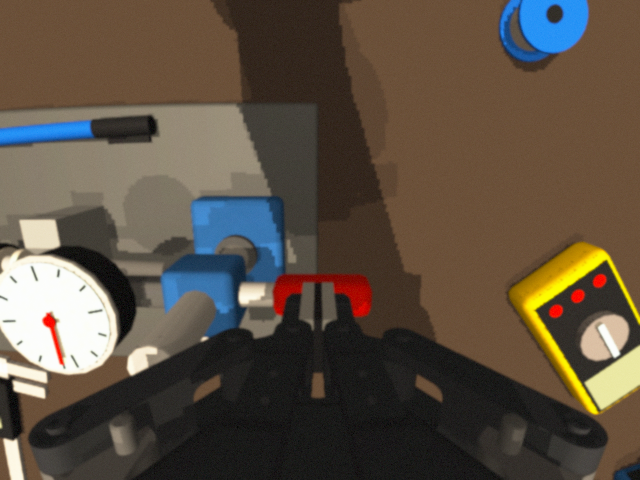

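The fingertips now overlap the grip at (322,295), and the needle still reads 0, with its hub at (49,321). I'll check the head's height from the two hub rays.

```bash
python3 - <<'E'
from h import *
c=cam('wrist')
for name,hub in(('now',[49,321]),):
    for z in (115,120,125,130,139,145,150,155,163): print(z,plate(onz(c,hub,z)[0]).round(1), 'grip', plate(onz(c,[322,295],z-28)[0]).round(1))
s=arm.read_state();print(s['eef_pos'],s['force'],s['effort'].round(2) if hasattr(s['effort'],'round') else s['effort'])
t=optics.snapshot('top')[:,:,::-1];cv2.imwrite('pics/t2.png',cv2.resize(t[195:300,220:390],None,fx=4.7,fy=4.7,interpolation=cv2.INTER_CUBIC))
sd=optics.snapshot('side')[:,:,::-1];cv2.imwrite('pics/s2.png',cv2.resize(sd[150:300,240:400],None,fx=4,fy=4,interpolation=cv2.INTER_CUBIC))
h=cv2.cvtColor(np.ascontiguousarray(sd),cv2.COLOR_BGR2HSV)
ys,xs=np.nonzero(cv2.inRange(h,(0,150,80),(8,255,255))[170:215,290:325]);print(xs.mean()+290,ys.mean()+170,len(xs))
E
```

```text
115 [18.5 83.5] grip [ 15.  225.8]
120 [15.7 88.2] grip [ 12.7 225.8]
125 [12.8 92.8] grip [ 10.4 225.7]
130 [10.  97.5] grip [  8.1 225.6]
139 [  4.8 105.9] grip [  3.9 225.5]
145 [  1.4 111.5] grip [  1.2 225.4]
150 [ -1.4 116.1] grip [ -1.1 225.3]
155 [ -4.3 120.8] grip [ -3.5 225.2]
163 [ -8.9 128.2] grip [ -7.1 225.1]
[524.44391802 185.13684675 148.10063458] [-1.07778365 -0.29748822 -0.88061588] [-0.000e+00 -3.611e+01  2.310e+00 -2.094e+01  1.000e-02  0.000e+00
  0.000e+00]
302.5 193.0 10
```

View pics/s2.png

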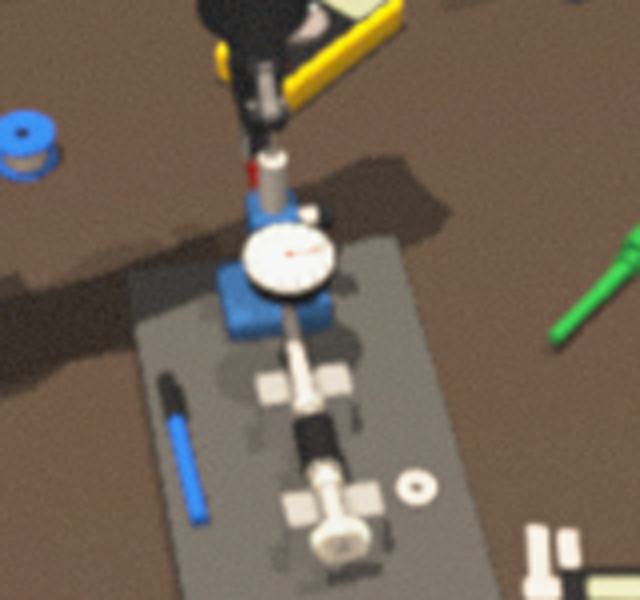

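```bash
python3 - <<'E'
from h import *
s,t=cam('side'),cam('top')
def blob(im,r):
    y0,y1,x0,x1=r;g=im[y0:y1,x0:x1];m=((g.min(2)>165)).astype(np.uint8)
    n,l,st,ce=cv2.connectedComponentsWithStats(cv2.morphologyEx(m,cv2.MORPH_OPEN,np.ones((3,3))));k=1+np.argmax(st[1:,4]);return ce[k]+[x0,y0],st[k]
a0=cv2.imread('pics/side0.png');a1=np.ascontiguousarray(optics.snapshot('side')[:,:,::-1])
b0=cv2.imread('pics/top0.png');b1=np.ascontiguousarray(optics.snapshot('top')[:,:,::-1])
for n,i in(('side0',a0),('side1',a1)):print(n,blob(i,(195,230,295,330)))
for n,i in(('top0',b0),('top1',b1)):print(n,blob(i,(225,262,272,303)))
for z in(163,158,150,143,139):
    P=np.r_[O+105*A,z];print(z,proj(s,P),proj(t,P))
E
```

```text
side0 (array([311.56462585, 210.74489796]), array([  6,   8,  22,  17, 294], dtype=int32))
side1 (array([311.59459459, 213.76689189]), array([  6,  11,  22,  17, 296], dtype=int32))
top0 (array([286.80863039, 243.11819887]), array([  2,   6,  29,  25, 533], dtype=int32))
top1 (array([287.16730769, 243.60192308]), array([  2,   6,  29,  26, 520], dtype=int32))
163 [[309.72181604 207.77585589]] [[286.48077247 243.04290401]]
158 [[309.73139781 209.13014811]] [[286.68246776 243.23813515]]
150 [[309.74668431 211.28170391]] [[287.00164331 243.54708303]]
143 [[309.76001485 213.14900267]] [[287.27741091 243.81401552]]
139 [[309.76761321 214.2096716 ]] [[287.43354447 243.96514749]]
```

```bash
sed -i 's/P0=np.r_\[O+105\*A,z\]/P0=np.r_[O+111*A,z]/; s/\*26/*30/g' h.py
python3 -m creep '[[[0,0,0.15],[0,0,0]],[[0,0,0.15],[0,0,0]],[[0,0,0.1],[0,0,0]],[[0,0,0.1],[0,0,0]],[[0,0,0],[0,0,0]],[[0,0,0],[0,0,0]],[[0,0,0],[0,0,0]],[[0,0,0],[0,0,0]]]'
python3 -c "
from h import *;needle(26)"
```

```text
clock: 5.25
eef_pos: [525.1, 185.4, 133.6]
tcp_rot: [0.001, 0.014, 1.0, 0.0]
force: [1.6, -0.2, 2.2]
finger_gap: 0.3
finger_force: 1.3
hub px [ 45. 321.] hub plate [ -1.61074779 116.14657706] len 20.843953036301293 needle 4.64 plunger mm 9.28
```

```bash
python3 - <<'E'
from h import *
im=optics.snapshot('wrist')[:,:,::-1]
cv2.imwrite('pics/w3.png',cv2.resize(im[230:390,0:210],None,fx=3.5,fy=3.5,interpolation=cv2.INTER_CUBIC))
E
```

```text
(no output)
```

View pics/w3.png

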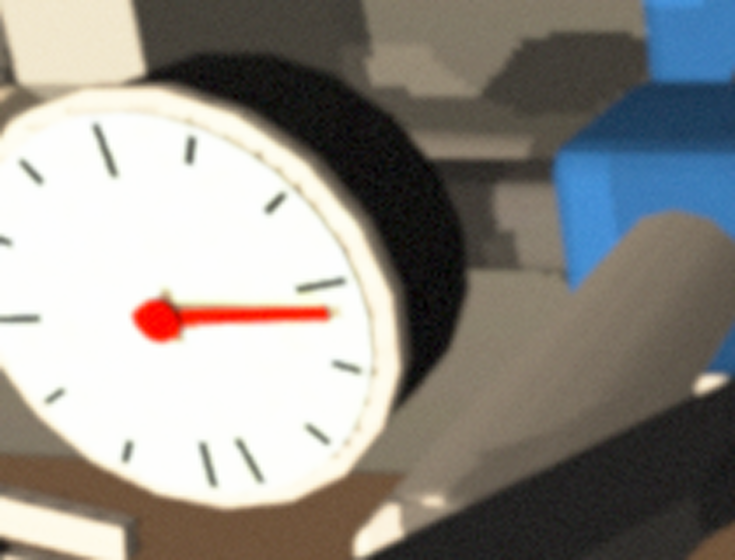

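The needle sits between the 9 and 10 mm marks (crop (330,313)), so the plunger reads about 9.3 mm. The head evidently didn't start at the top of its slide, and it's now about 3 mm too low. I'll raise it by gripping the red bar across its 18 mm width, so I back off and turn the tool 90°.

```bash

python3 -m creep '[[[0,0,-0.8],[0,0,0]],[[0,0,-0.8],[0,0,0]],[[0,0,-0.4],[0,0,1]],[[0,0,0],[0,0,1]],[[0,0,0],[0,0,1]],[[0,0,0],[0,0,1]],[[0,0,0],[0,0,1]],[[0,0,0],[0,0,1]]]'
python3 -m creep '[[[0,0,0],[0,0,1]],[[0,0,0],[0,0,1]],[[0,0,0],[0,0,1]],[[0,0,0],[0,0,1]],[[0,0,0],[0,0,1]],[[0,0,0],[0,0,1]],[[0,0,0],[0,0,1]],[[0,0,0],[0,0,1]]]' -0.3
python3 -m creep '[[[0,0,0],[0,0,1]],[[0,0,0],[0,0,1]],[[0,0,0],[0,0,1]],[[0,0,0],[0,0,1]],[[0,0,0],[0,0,0]],[[0,0,0],[0,0,0]],[[0,0,0],[0,0,0]],[[0,0,0],[0,0,0]]]'
python3 - <<'E'
from h import *
s=arm.read_state();print(s['eef_pos'],plate(s['eef_pos']),s['tcp_rot'],s['joints'].round(2))
needle(36,'pics/w4.png')
im=cv2.imread('pics/w4.png');c=cam('wrist');h=cv2.cvtColor(im,cv2.COLOR_BGR2HSV)
r=cv2.inRange(h,(0,150,80),(8,255,255));n,l,st,ce=cv2.connectedComponentsWithStats(r)
for k in range(1,n):
    if st[k,4]>150: print(st[k],ce[k],[plate(onz(c,ce[k],z)[0]).round(1) for z in(95,105)])
E
```

```text
clock: 6.15
eef_pos: [522.5, 184.4, 191.8]
tcp_rot: [-0.002, 0.274, 0.962, -0.001]
force: [0.9, -0.5, 0.4]
finger_gap: 0.2
finger_force: 0.0
clock: 6.95
eef_pos: [522.5, 184.4, 191.8]
tcp_rot: [-0.001, 0.587, 0.81, -0.002]
force: [-1.0, 0.3, 0.1]
finger_gap: 55.4
finger_force: 0.0
clock: 7.75
eef_pos: [524.1, 185.0, 193.1]
tcp_rot: [-0.0, 0.717, 0.697, -0.0]
force: [0.1, -0.5, 0.2]
finger_gap: 55.3
finger_force: 0.0
[524.09533075 185.04720534 193.07737458] [  0.795985   222.67878913] [-1.42894939e-04  7.16979288e-01  6.97094392e-01 -2.96070769e-04] [-0.82  0.29  0.47  1.9  -0.16  0.98 -0.3 ]
no needle [271.08764338 388.56264609] [359.40041801 457.54108634]
[ 307  213   30   76 1960] [321.19387755 249.19744898] [array([  3.7, 225.9]), array([  3.6, 229. ])]
```

View pics/w4.png

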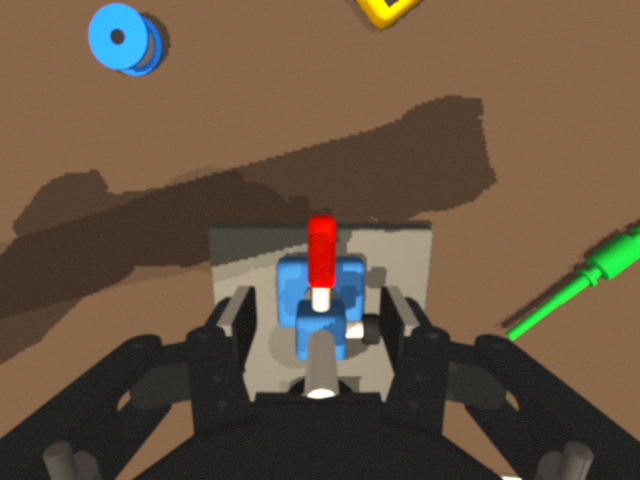

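The wrist view shows the grip at (321,249) centred between the open fingers at (250/383,330), with the column at (320,370) and knob at (370,328) clear of them.

```bash

python3 -m creep '[[[0.27,0.03,0],[0,0,0]],[[0,0,0.5],[0,0,0]],[[0,0,0.5],[0,0,0]],[[0,0,0.5],[0,0,0]],[[0,0,0.5],[0,0,0]],[[0,0,0.5],[0,0,0]],[[0,0,0.27],[0,0,0]],[[0,0,0],[0,0,0]]]'
python3 -m creep '[[[0,0,0],[0,0,0]],[[0,0,0],[0,0,0]],[[0,0,0],[0,0,0]],[[0,0,0],[0,0,0]],[[0,0,0],[0,0,0]],[[0,0,0],[0,0,0]],[[0,0,0],[0,0,0]],[[0,0,0],[0,0,0]]]' 1
python3 -c "
from h import *
cv2.imwrite('pics/w5.png',optics.snapshot('wrist')[:,:,::-1]);s=arm.read_state();print(s['eef_pos'],plate(s['eef_pos']),s['force'])
b=np.ascontiguousarray(optics.snapshot('top')[:,:,::-1]);cv2.imwrite('pics/t5.png',b)
c=cam('top');print(proj(c,np.r_[O+105*A,127]))"
```

```text
clock: 8.6
eef_pos: [524.3, 192.6, 108.2]
tcp_rot: [-0.0, 0.717, 0.697, -0.002]
force: [0.1, 0.3, 0.0]
finger_gap: 55.5
finger_force: 0.0
clock: 9.4
eef_pos: [526.6, 193.5, 111.2]
tcp_rot: [0.0, 0.717, 0.697, 0.001]
force: [1.7, -0.2, 5.1]
finger_gap: 16.6
finger_force: 61.7
[526.59294013 193.4820361  111.21601483] [  3.03104095 231.18695859] [ 0.82360356 -0.20002741  5.53151872]
[[287.89574722 244.41254679]]
```

```bash
python3 - <<'E'
s=open('h.py').read()
s=s.replace('def needle(q,save=None):','def needle(q,save=None,n="wrist",im=None):').replace("c=cam('wrist');im=optics.snapshot('wrist')[:,:,::-1].copy()","c=cam(n);im=optics.snapshot(n)[:,:,::-1].copy() if im is None else im").replace('P0=np.r_[O+111*A,z]',"P0=np.r_[O+(111 if n=='wrist' else 104)*A,z]")
s=s.replace("    if cv2.count","    if n!='wrist':\n        g=im.astype(float);w=np.clip(g[...,2]-(g[...,0]+g[...,1])/2,0,None)*(m>0);w[w<25]=0\n        ring_c=cv2.moments(((im.min(2)>150)&(m>0)).astype(np.uint8));cen=np.array([ring_c['m10'],ring_c['m01']])/ring_c['m00']\n        p=np.argwhere(w)[:,::-1];W=w[w>0];v=(onz(c,p,z)-onz(c,cen,z)).T[:2]@W/W.sum();a=np.arctan2(-(v@A),v@X)%(2*np.pi);print(n,len(p),cen,v,'plunger mm',round(2*a,2));return 2*a\n    if cv2.count")
open('h.py','w').write(s)
E
python3 -c "
from h import *
needle(10,None,'top',cv2.imread('pics/top0.png'));needle(36,None,'top',cv2.imread('pics/t5.png'));needle(10,None,'side',cv2.imread('pics/side0.png'));needle(36,None,'side')
cv2.imwrite('pics/z5.png',np.hstack([cv2.resize(cv2.imread(f)[y:y+50,x:x+50],(395,395),interpolation=cv2.INTER_CUBIC) for f,x,y in(('pics/t5.png',262,220),('pics/top0.png',262,220))]))"
```

```text
top 5 [286.63535912 243.12338858] [0.5026064  0.78545125] plunger mm 10.5
top 13 [287.55813953 243.99418605] [0.34331979 7.39750122] plunger mm 9.46
side 31 [310.76344086 210.61648746] [-18.0337587   7.1750017] plunger mm 6.98
side 10 [310.8267148  217.15162455] [2.81761065 6.02573164] plunger mm 10.24
```

View pics/z5.png

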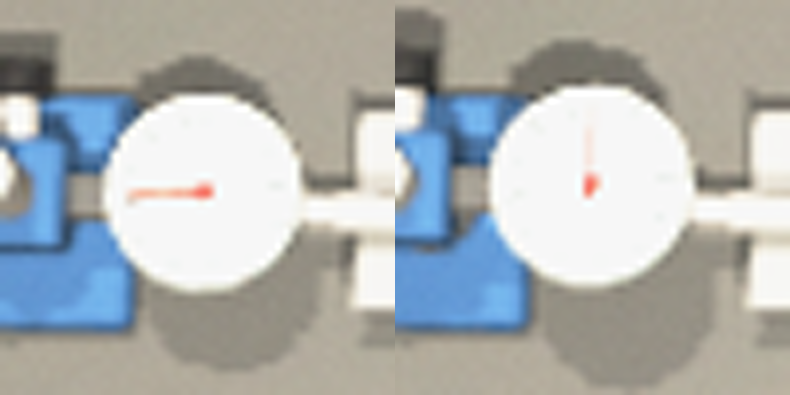

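The top view shows the needle pointing left along +y (crop (165,190), left), which reads about 9.4 mm; the right half is the start view at 0. I can read the gauge from the top camera, so now I'll raise the head.

```bash
sed -i 's/w\[w<25\]=0/w[w<10]=0/; s/W=w\[w>0\];/W=w[w>0]*np.hypot(*(p-cen).T)**2;/' h.py
python3 -m creep '[[[0,0,-0.03],[0,0,0]],[[0,0,-0.03],[0,0,0]],[[0,0,-0.03],[0,0,0]],[[0,0,-0.03],[0,0,0]],[[0,0,0],[0,0,0]],[[0,0,0],[0,0,0]],[[0,0,0],[0,0,0]],[[0,0,0],[0,0,0]]]'
python3 -c "
from h import *
needle(10,None,'top',cv2.imread('pics/top0.png'));needle(36,None,'top',cv2.imread('pics/t5.png'));[needle(33,None,'top') for _ in range(3)]"
```

```text
clock: 10.35
eef_pos: [526.5, 193.5, 112.4]
tcp_rot: [0.001, 0.717, 0.697, 0.001]
force: [5.9, 2.1, -9.1]
finger_gap: 16.6
finger_force: 59.8
top 47 [286.63535912 243.12338858] [  1.36043718 -14.80475643] plunger mm 2.9
top 53 [287.55813953 243.99418605] [-2.2177632 -7.3656715] plunger mm 3.66
top 46 [287.53461538 243.95      ] [ -5.58760982 -11.95255779] plunger mm 3.95
top 49 [287.53461538 243.95      ] [ -2.84489585 -11.58527113] plunger mm 3.56
top 45 [287.53461538 243.95      ] [ -2.98004731 -10.11945316] plunger mm 3.65
```

```bash
sed -i 's/        p=np.argwhere(w)/        yy,xx=np.mgrid[:480,:640];w[np.hypot(xx-cen[0],yy-cen[1])>11]=0\n        p=np.argwhere(w)/; s/w\[w<10\]=0/w[w<15]=0/' h.py
python3 -c "
from h import *
needle(10,None,'top',cv2.imread('pics/top0.png'));needle(36,None,'top',cv2.imread('pics/t5.png'));[needle(33,None,'top') for _ in range(3)]"
```

```text
top 11 [286.63535912 243.12338858] [11.21880308  1.39747708] plunger mm 12.26
top 16 [287.55813953 243.99418605] [-0.03811508 17.14158754] plunger mm 9.36
top 12 [287.49230769 243.95384615] [-7.30306127 14.34958383] plunger mm 8.42
top 12 [287.53461538 243.95      ] [-7.30962913 14.44315106] plunger mm 8.43
top 12 [287.51445087 243.96531792] [-7.23045812 14.33683238] plunger mm 8.43
```

```bash
python3 -m creep '[[[0,0,-0.02],[0,0,0]],[[0,0,-0.02],[0,0,0]],[[0,0,-0.02],[0,0,0]],[[0,0,-0.02],[0,0,0]],[[0,0,0],[0,0,0]],[[0,0,0],[0,0,0]],[[0,0,0],[0,0,0]],[[0,0,0],[0,0,0]]]'
python3 -c "
from h import *
needle(35,None,'top');needle(35,None,'top')"
```

```text
clock: 11.45
eef_pos: [526.5, 193.5, 114.6]
tcp_rot: [0.001, 0.717, 0.697, 0.001]
force: [8.3, 1.4, -10.0]
finger_gap: 16.3
finger_force: 59.6
top 9 [287.43436293 243.91891892] [-2.18609765  1.07630871] plunger mm 7.14
top 8 [287.43436293 243.91891892] [-2.1860423   1.15956826] plunger mm 7.2
```

```bash
python3 -c "
from h import *
g=np.mean([optics.snapshot('top').astype(float) for _ in range(2)],0)
w=g[...,0]-(g[...,1]+g[...,2])/2
print(w[234:256,279:297].astype(int))"
```

```text
[[-12   3   0   0   0   0   0   0   0   0   0   0   0   0   0   0   7  11]
 [  1   0   0   0   0   0  -1   0   0  -1   0   0   0   0   0   0   1   5]
 [  0   0   0   0   0   0   0   0   0   0   0   0   0   0   0   0   0   1]
 [  0   0   0   0   0   0   0   0   0   0   0   0   0   0   0   0   0   0]
 [  0   0   0   0   0   0   0   0   0   0   0   0   0   0   0   0   0   0]
 [  0   0   0   0   0   0   0   0   0   0   0   0   0   0   0   0  -1   0]
 [  0   0   0   0   0   0   0   0   0   0   0   0   0   0   0   0   0   0]
 [  0   0   0   0   0   0   0   0   0   0   0   0   0   0   0   0   0   0]
 [  0   0   0   0   0   0   0   0  20   0   0   0   0   0   0   0   0   0]
 [  0   0   0   0   0   0   0  15 120  15   0   0   0   0   0   0  -1  -2]
 [  0   0   0   0   0   0   0   7 138  23   0   0   0   0   0   0   0   0]
 [  0   0   0   0   0   0   0   0  36   6   0   0   0   0   0   0   0   0]
 [  0   0   0   0   0   0   0   0  22   4   0   0   0   0   0   0   0   0]
 [  0   0   0   0   0   0   0   0  21   3   0   0   0   0   0   0   0   0]
 [  0   0   0   0   0   0   0   0   7   3   0   0   0   0   0   0   0  -1]
 [  0  -1   0   0   0   0   0   0   4   4   0   0   0   0   0   0   0   0]
 [ -1  -1   0   0   0   0   0   0   4   4   0   0   0   0   0   0   0   0]
 [  0   0   0   0   0   0   0   0   4   4   0   0   0  -1  -1   0   0   1]
 [  0   0   0   0   0   0   0   0   2  13   0   0   0  -1  -2   0   0   3]
 [  1   0   0   0  -1   0   0   0   0   8   0   0   0   0   0   0   2   6]
 [ -2   7   1   0   0   0   0   0   0   0   0   0   0   0   0   3   7   9]
 [ -4  12  10   5   3   0   0   0   0   0   0   1   2   2   3   9  10  11]]
```

The needle points almost straight down in the picture, toward −x and slightly to the −y side, so the plunger is at about 6 mm. I'll release the grip, back off and read again.

```bash
cat >> h.py <<'E'
def needle_top():
    c=cam('top');g=np.mean([optics.snapshot('top').astype(float) for _ in range(2)],0)
    w=g[...,0]-(g[...,1]+g[...,2])/2;yy,xx=np.mgrid[:480,:640]
    w[np.hypot(xx-287.3,yy-243.7)>9.5]=0
    k=w>60;hub=np.array([(xx*w*k).sum(),(yy*w*k).sum()])/(w*k).sum()
    r=np.hypot(xx-hub[0],yy-hub[1]);W=np.clip(w,0,30)*(w>2)*(r>2)
    p=np.array([(xx*W).sum(),(yy*W).sum()])/W.sum()
    v=(onz(c,p,127)-onz(c,hub,127))[0][:2];a=np.arctan2(-(v@A),v@X)%(2*np.pi)
    print('top: hub',hub.round(1),'len',np.hypot(*v).round(1),'plunger mm',round(2*a,2));return 2*a
E
python3 -m creep '[[[0,0,0],[0,0,0]],[[0,0,0],[0,0,0]],[[0,0,0],[0,0,0]],[[0,0,0],[0,0,0]],[[0,0,0],[0,0,0]],[[0,0,-0.3],[0,0,0]],[[0,0,-0.5],[0,0,0]],[[0,0,-0.5],[0,0,0]]]' -0.3
python3 -c "
from h import *
needle_top()"
```

```text
clock: 12.45
eef_pos: [525.8, 193.2, 156.8]
tcp_rot: [0.0, 0.717, 0.697, 0.0]
force: [0.2, -0.2, 0.0]
finger_gap: 55.4
finger_force: 0.0
top: hub [287.  243.5] len 14.4 plunger mm 5.92
```

```bash

python3 -m creep '[[[0,0,-0.5],[0,0,-1]],[[0,0,-0.5],[0,0,-1]],[[0,0,-0.5],[0,0,-1]],[[0,0,-0.5],[0,0,-1]],[[0,0,0],[0,0,-1]],[[0,0,0],[0,0,-1]],[[0,0,0],[0,0,-1]],[[0,0,0],[0,0,-1]]]' 1
python3 -m creep '[[[0,0,0],[0,0,-1]],[[0,0,0],[0,0,-1]],[[0,0,0],[0,0,-1]],[[0,0,0],[0,0,-1]],[[0,0,0],[0,0,-1]],[[0,0,0],[0,0,-1]],[[0,0,0],[0,0,-1]],[[0,0,0],[0,0,-1]]]'
python3 -m creep '[[[0,0,0],[0,0,-1]],[[0,0,0],[0,0,-1]],[[0,-0.9,0],[0,0,0]],[[0,-0.9,0],[0,0,0]],[[0,-0.9,0],[0,0,0]],[[0,-0.9,0],[0,0,0]],[[0,-0.9,0],[0,0,0]],[[0,-0.9,0],[0,0,0]]]'
python3 -c "
from h import *
s=arm.read_state();print(s['eef_pos'],plate(s['eef_pos']),s['tcp_rot'])"
```

```text
clock: 13.35
eef_pos: [525.5, 193.2, 215.5]
tcp_rot: [0.0, 0.434, 0.901, 0.0]
force: [-1.2, -0.6, 0.4]
finger_gap: -0.2
finger_force: 0.0
clock: 14.15
eef_pos: [525.5, 193.1, 215.4]
tcp_rot: [0.0, 0.1, 0.995, 0.0]
force: [0.0, -0.2, -0.1]
finger_gap: 0.0
finger_force: 0.0
clock: 14.95
eef_pos: [520.7, 30.1, 215.5]
tcp_rot: [0.0, 0.014, 1.0, 0.0]
force: [0.2, -0.1, -0.6]
finger_gap: 0.1
finger_force: 0.0
[520.70063531  30.13481515 215.54439239] [ 2.2028978 67.7355957] [2.98646703e-04 1.44850052e-02 9.99895033e-01 1.34054058e-04]
```

```bash

python3 -m creep '[[[0.09,-0.76,0],[0,0,0]],[[0.09,-0.75,0],[0,0,0]],[[0.09,-0.75,0],[0,0,0]],[[0,0,0.8],[0,0,0]],[[0,0,0.8],[0,0,0]],[[0,0,0.8],[0,0,0]],[[0,0,0.6],[0,0,0]],[[0,0,0.2],[0,0,0]]]'
python3 -c "
from h import *
s=arm.read_state();print(s['eef_pos'],plate(s['eef_pos']),s['force'])
needle_top();needle(36,'pics/w6.png')"
```

```text
clock: 15.75
eef_pos: [509.1, -36.2, 117.4]
tcp_rot: [-0.002, 0.014, 1.0, -0.0]
force: [-0.4, -0.5, 0.6]
finger_gap: 0.2
finger_force: 0.0
[509.10115498 -36.23855505 117.44378022] [-7.33442646  1.03468371] [-0.44744224 -0.45186854  0.63065815]
top: hub [287.  243.5] len 16.0 plunger mm 3.87
hub px [598.5 365. ] hub plate [  6.91250575 113.31758216] len 23.635140526313243 needle 2.94 plunger mm 5.87
```

View pics/w6.png

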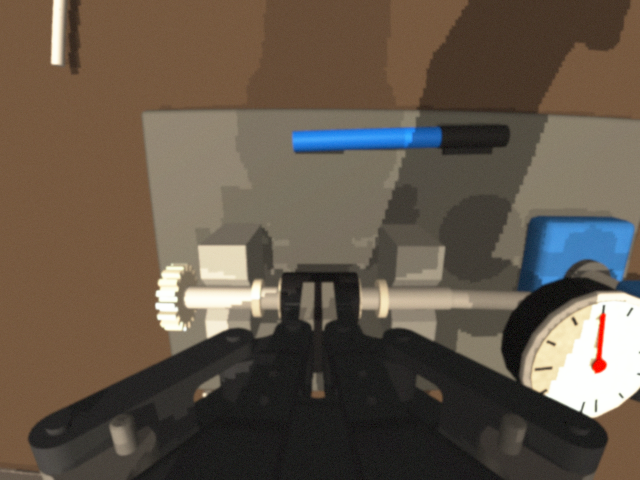

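The wrist view shows the fingers over the tyre at (320,290). The dial is at (598,365) with its needle pointing up (−x), about 5.9 mm. Now I'll touch down lightly.

```bash

python3 -m creep '[[[0,0,0.06],[0,0,0]],[[0,0,0.06],[0,0,0]],[[0,0,0.03],[0,0,0]],[[0,0,0.03],[0,0,0]],[[0,0,0],[0,0,0]],[[0,0,0],[0,0,0]],[[0,0,0],[0,0,0]],[[0,0,0],[0,0,0]]]'
python3 -m creep '[[[0,0,0.02],[0,0,0]],[[0,0,0.02],[0,0,0]],[[0,0,0],[0,0,0]],[[0,0,0],[0,0,0]],[[0,0,0],[0,0,0]],[[0,0,0],[0,0,0]],[[0,0,0],[0,0,0]],[[0,0,0],[0,0,0]]]'
```

```text
clock: 16.7
eef_pos: [510.8, -36.3, 113.8]
tcp_rot: [0.0, 0.014, 1.0, -0.0]
force: [-0.8, -0.6, -0.3]
finger_gap: -0.2
finger_force: 0.0
clock: 17.5
eef_pos: [510.8, -36.2, 112.6]
tcp_rot: [-0.0, 0.014, 1.0, 0.0]
force: [0.6, 0.1, -0.5]
finger_gap: -0.2
finger_force: 0.0
```

```bash

python3 -m creep '[[[0,0,0.02],[0,0,0]],[[0,0,0.02],[0,0,0]],[[0,0,0],[0,0,0]],[[0,0,0],[0,0,0]],[[0,0,0],[0,0,0]],[[0,0,0],[0,0,0]],[[0,0,0],[0,0,0]],[[0,0,0],[0,0,0]]]' | grep -E 'eef|force:'
python3 -m creep '[[[0,0,0.02],[0,0,0]],[[0,0,0.02],[0,0,0]],[[0,0,0],[0,0,0]],[[0,0,0],[0,0,0]],[[0,0,0],[0,0,0]],[[0,0,0],[0,0,0]],[[0,0,0],[0,0,0]],[[0,0,0],[0,0,0]]]'| grep -E 'eef|force:'
```

```text
eef_pos: [510.7, -36.3, 111.4]
force: [-0.1, 0.9, 0.1]
finger_force: 0.0
eef_pos: [510.9, -36.3, 110.4]
force: [-1.2, 0.3, 4.8]
finger_force: 2.5
```

```bash

python3 -m creep '[[[-0.05,0,0],[0,0,0]],[[-0.1,0,0],[0,0,0]],[[-0.1,0,0],[0,0,0]],[[-0.1,0,0],[0,0,0]],[[-0.1,0,0],[0,0,0]],[[-0.05,0,0],[0,0,0]],[[0,0,0],[0,0,0]],[[0,0,0],[0,0,0]]]'| grep -E 'eef|force:|clock'
python3 -c "
from h import *
needle(34)"
```

```text
clock: 19.9
eef_pos: [526.1, -36.8, 110.4]
force: [-1.5, -0.0, 4.7]
finger_force: 2.6
hub px [627.         339.66666667] hub plate [  5.17116893 111.48661526] len 23.286964965687673 needle 1.93 plunger mm 3.86
```

```bash

python3 -m creep '[[[0,0,-0.1],[0,0,0]],[[0.25,0,0],[0,0,0]],[[0.25,0,0],[0,0,0]],[[0,0,0.06],[0,0,0]],[[0,0,0.02],[0,0,0]],[[0,0,0.02],[0,0,0]],[[0,0,0],[0,0,0]],[[0,0,0],[0,0,0]]]'| grep -E 'eef|force:|clock'
python3 -c "
from h import *
needle(34)"
python3 -m creep '[[[-0.05,0,0],[0,0,0]],[[-0.1,0,0],[0,0,0]],[[-0.1,0,0],[0,0,0]],[[-0.1,0,0],[0,0,0]],[[-0.1,0,0],[0,0,0]],[[-0.05,0,0],[0,0,0]],[[0,0,0],[0,0,0]],[[0,0,0],[0,0,0]]]'| grep -E 'eef|force:|clock'
python3 -c "
from h import *
needle(34)"
```

```text
clock: 20.75
eef_pos: [511.0, -36.3, 110.4]
force: [-1.5, -0.7, 3.6]
finger_force: 1.9
hub px [616. 376.] hub plate [  5.51890783 111.71854231] len 23.427525902500715 needle 1.81 plunger mm 3.61
clock: 21.6
eef_pos: [526.6, -36.7, 110.5]
force: [-0.2, -1.2, 4.4]
finger_force: 2.2
hub px [627.5 338.5] hub plate [  5.22931842 111.59330957] len 23.05743621792036 needle 1.15 plunger mm 2.31
```

```bash

for i in 1; do python3 -m creep '[[[0,0,-0.1],[0,0,0]],[[0.25,0,0],[0,0,0]],[[0.25,0,0],[0,0,0]],[[0,0,0.06],[0,0,0]],[[0,0,0.02],[0,0,0]],[[0,0,0.02],[0,0,0]],[[0,0,0],[0,0,0]],[[0,0,0],[0,0,0]]]'| grep -E 'eef|force:|clock'; done
python3 -c "
from h import *
needle(34)"
python3 -m creep '[[[-0.05,0,0],[0,0,0]],[[-0.1,0,0],[0,0,0]],[[-0.1,0,0],[0,0,0]],[[-0.1,0,0],[0,0,0]],[[-0.1,0,0],[0,0,0]],[[-0.05,0,0],[0,0,0]],[[0,0,0],[0,0,0]],[[0,0,0],[0,0,0]]]'| grep -E 'eef|force:|clock'
python3 -c "
from h import *
needle(34)"
```

```text
clock: 22.45
eef_pos: [511.0, -36.3, 110.5]
force: [-1.4, -0.1, 3.2]
finger_force: 1.9
hub px [615.5 376.5] hub plate [  5.67671389 111.57801409] len 23.042139898715067 needle 1.14 plunger mm 2.29
clock: 23.3
eef_pos: [526.5, -36.7, 110.4]
force: [-1.7, -0.7, 5.1]
finger_force: 2.3
hub px [627.5 338.5] hub plate [  5.18774291 111.58057263] len 23.17667590702039 needle 1.47 plunger mm 2.94
```

The lowest reading (about 2.2 mm) is behind us and the needle is rising again. I'll carry on in the same direction toward the high spot.

```bash

python3 -m creep '[[[0,0,-0.1],[0,0,0]],[[0.25,0,0],[0,0,0]],[[0.25,0,0],[0,0,0]],[[0,0,0.06],[0,0,0]],[[0,0,0.02],[0,0,0]],[[0,0,0.02],[0,0,0]],[[0,0,0],[0,0,0]],[[0,0,0],[0,0,0]]]'| grep -E 'eef|force:|clock'
python3 -m creep '[[[-0.05,0,0],[0,0,0]],[[-0.1,0,0],[0,0,0]],[[-0.1,0,0],[0,0,0]],[[-0.1,0,0],[0,0,0]],[[-0.1,0,0],[0,0,0]],[[-0.05,0,0],[0,0,0]],[[0,0,0],[0,0,0]],[[0,0,0],[0,0,0]]]'| grep -E 'eef|force:|clock'
python3 -c "
from h import *
needle(34)"
python3 -m creep '[[[0,0,-0.1],[0,0,0]],[[0.25,0,0],[0,0,0]],[[0.25,0,0],[0,0,0]],[[0,0,0.06],[0,0,0]],[[0,0,0.02],[0,0,0]],[[0,0,0.02],[0,0,0]],[[0,0,0],[0,0,0]],[[0,0,0],[0,0,0]]]'| grep -E 'eef|force:|clock'
python3 -c "
from h import *
needle(34)"
```

```text
clock: 24.15
eef_pos: [510.8, -36.3, 110.4]
force: [-1.8, 0.1, 4.5]
finger_force: 2.1
clock: 24.95
eef_pos: [526.6, -36.7, 110.5]
force: [-0.9, 0.5, 3.7]
finger_force: 2.2
hub px [628. 338.] hub plate [  5.02911668 111.74356712] len 23.238750627691793 needle 2.61 plunger mm 5.21
clock: 25.8
eef_pos: [510.7, -36.3, 110.4]
force: [-2.0, -0.5, 5.1]
finger_force: 2.1
hub px [615.5 376.5] hub plate [  5.42622413 111.55333847] len 23.118283734931083 needle 2.69 plunger mm 5.37
```

```bash

python3 -m creep '[[[-0.05,0,0],[0,0,0]],[[-0.1,0,0],[0,0,0]],[[-0.1,0,0],[0,0,0]],[[-0.05,0,0],[0,0,0]],[[0,0,0],[0,0,0]],[[0,0,0],[0,0,0]],[[0,0,0],[0,0,0]],[[0,0,0],[0,0,0]]]'| grep -E 'eef|force:|clock'
python3 -c "
from h import *
needle(34)"
python3 -m creep '[[[-0.05,0,0],[0,0,0]],[[-0.05,0,0],[0,0,0]],[[0,0,0],[0,0,0]],[[0,0,0],[0,0,0]],[[0,0,0],[0,0,0]],[[0,0,0],[0,0,0]],[[0,0,0],[0,0,0]],[[0,0,0],[0,0,0]]]'| grep -E 'eef|force:|clock'
python3 -c "
from h import *
needle(34)"
python3 -m creep '[[[-0.05,0,0],[0,0,0]],[[-0.05,0,0],[0,0,0]],[[0,0,0],[0,0,0]],[[0,0,0],[0,0,0]],[[0,0,0],[0,0,0]],[[0,0,0],[0,0,0]],[[0,0,0],[0,0,0]],[[0,0,0],[0,0,0]]]'| grep -E 'eef|force:|clock'
python3 -c "
from h import *
needle(34)"
```

```text
clock: 26.65
eef_pos: [520.5, -36.6, 110.5]
force: [-0.1, -0.0, 3.8]
finger_force: 2.1
hub px [622.5 353.5] hub plate [  5.32321474 111.49543686] len 22.823493920371007 needle 3.06 plunger mm 6.13
clock: 27.5
eef_pos: [522.4, -36.6, 110.4]
force: [-1.5, -0.8, 6.9]
finger_force: 3.4
hub px [625. 348.] hub plate [  4.95643345 111.76345884] len 22.74130371521886 needle 3.05 plunger mm 6.1
clock: 28.35
eef_pos: [525.4, -36.7, 110.4]
force: [-2.0, -0.1, 5.6]
finger_force: 3.4
hub px [627. 341.] hub plate [  5.06290233 111.6862541 ] len 22.89736681892893 needle 3.01 plunger mm 6.02
```

```bash

python3 -m creep '[[[-0.05,0,0],[0,0,0]],[[-0.05,0,0],[0,0,0]],[[-0.05,0,0],[0,0,0]],[[0,0,0],[0,0,0]],[[0,0,0],[0,0,0]],[[0,0,0],[0,0,0]],[[0,0,0],[0,0,0]],[[0,0,0],[0,0,0]]]'| grep -E 'eef|force:|clock'
python3 -c "
from h import *
needle(34)"
python3 -m creep '[[[0,0,-0.1],[0,0,0]],[[0.25,0,0],[0,0,0]],[[0.25,0,0],[0,0,0]],[[0,0,0.06],[0,0,0]],[[0,0,0.02],[0,0,0]],[[0,0,0.02],[0,0,0]],[[0,0,0],[0,0,0]],[[0,0,0],[0,0,0]]]'| grep -E 'eef|force:|clock'
python3 -c "
from h import *
needle(34)"
python3 -m creep '[[[-0.05,0,0],[0,0,0]],[[-0.05,0,0],[0,0,0]],[[-0.05,0,0],[0,0,0]],[[-0.05,0,0],[0,0,0]],[[0,0,0],[0,0,0]],[[0,0,0],[0,0,0]],[[0,0,0],[0,0,0]],[[0,0,0],[0,0,0]]]'| grep -E 'eef|force:|clock'
python3 -c "
from h import *
needle(34)"
```

```text
clock: 29.2
eef_pos: [530.1, -36.8, 110.0]
force: [0.0, 1.0, 2.1]
finger_force: 1.2
hub px [632. 329.] hub plate [  4.78241459 111.80605173] len 22.95103676201314 needle 2.84 plunger mm 5.69
clock: 30.05
eef_pos: [515.6, -36.4, 110.5]
force: [-1.2, -0.0, 4.0]
finger_force: 2.2
hub px [619. 365.] hub plate [  5.2607088  111.52236163] len 23.040315659403223 needle 2.74 plunger mm 5.48
clock: 30.9
eef_pos: [521.9, -36.6, 110.5]
force: [-0.4, -0.4, 4.8]
finger_force: 2.4
hub px [624. 350.] hub plate [  5.24275425 111.64202985] len 23.252281997507612 needle 2.31 plunger mm 4.62
```

The peak is passed (6.1 mm at 9–15 mm of roll, back to 4.6 mm at 25.5), so it lies about 15 mm back. I'll reset the finger and roll back.

```bash

python3 -m creep '[[[0,0,-0.1],[0,0,0]],[[-0.15,0,0],[0,0,0]],[[0,0,0.06],[0,0,0]],[[0,0,0.02],[0,0,0]],[[0,0,0.02],[0,0,0]],[[0,0,0],[0,0,0]],[[0,0,0],[0,0,0]],[[0,0,0],[0,0,0]]]'| grep -E 'eef|force:|clock'
python3 -m creep '[[[0.05,0,0],[0,0,0]],[[0.1,0,0],[0,0,0]],[[0.1,0,0],[0,0,0]],[[0.1,0,0],[0,0,0]],[[0.05,0,0],[0,0,0]],[[0,0,0],[0,0,0]],[[0,0,0],[0,0,0]],[[0,0,0],[0,0,0]]]'| grep -E 'eef|force:|clock'
python3 -c "
from h import *
needle(34)"
python3 -m creep '[[[0.05,0,0],[0,0,0]],[[0.05,0,0],[0,0,0]],[[0,0,0],[0,0,0]],[[0,0,0],[0,0,0]],[[0,0,0],[0,0,0]],[[0,0,0],[0,0,0]],[[0,0,0],[0,0,0]],[[0,0,0],[0,0,0]]]'| grep -E 'eef|force:|clock'
python3 -c "
from h import *
needle(34)"
```

```text
clock: 31.75
eef_pos: [525.9, -36.6, 110.4]
force: [-0.9, 1.2, 3.7]
finger_force: 2.4
clock: 32.55
eef_pos: [513.7, -36.4, 110.4]
force: [0.6, -1.1, 5.1]
finger_force: 2.9
hub px [618. 370.] hub plate [  5.62334861 111.68778165] len 23.44524286561526 needle 2.97 plunger mm 5.94
clock: 33.4
eef_pos: [510.8, -36.3, 110.4]
force: [1.9, 0.2, 6.1]
finger_force: 2.7
hub px [616. 377.] hub plate [  5.68633227 111.74839867] len 23.094594175560406 needle 3.04 plunger mm 6.08
```

```bash

python3 -m creep '[[[0,0,-0.05],[0,0,0]],[[0,0,-0.1],[0,0,0]],[[0,0,-0.1],[0,0,0]],[[0,0,0],[0,0,0]],[[0,0,0],[0,0,0]],[[0,0,0],[0,0,0]],[[0,0,0],[0,0,0]],[[0,0,0],[0,0,0]]]'| grep -E 'eef|force:|clock'
python3 -c "
from h import *
needle(34)"
python3 -m creep '[[[0,0,-0.5],[0,0,0]],[[0,0,-0.8],[0,0,0]],[[0,0,-0.8],[0,0,0]],[[0.8,-0.5,-0.5],[0,0,0]],[[0.8,-0.5,0],[0,0,0]],[[0.8,-0.5,0],[0,0,0]],[[0,0,0],[0,0,0]],[[0,0,0],[0,0,0]]]'| grep -E 'eef|force:|clock'
python3 -c "
from h import *
needle_top();needle_top()"
```

```text
clock: 34.25
eef_pos: [510.7, -36.2, 117.6]
force: [-0.1, -0.3, -0.5]
finger_force: 0.0
hub px [601. 365.] hub plate [  5.2807031  111.39288877] len 22.61465468413661 needle 3.05 plunger mm 6.11
clock: 35.1
eef_pos: [437.3, -79.3, 195.8]
force: [0.7, 0.4, 0.6]
finger_force: 0.0
top: hub [287.  243.8] len 13.7 plunger mm 6.13
top: hub [287.  243.8] len 13.7 plunger mm 6.13
```

The gauge holds at the peak reading, 6.1 mm, with a low of about 2.2 mm seen on the way. The difference is about 4 mm, as expected for a 2 mm offset. Handing in.

```bash
python3 -c "
from plant import finish_job;print(finish_job())"
```

```text
the job is handed in; nothing more can be done
None
```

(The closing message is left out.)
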